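Put the microscope parts away with their kind

ROBOT

A 7-joint arm with a two-finger parallel gripper is mounted at the origin on the work surface. World frame = base frame: x ahead of the robot, y to its left, z up, the work surface at z = 0. Lengths are in m, angles in rad, forces in N, time in s.
With the tool pointing down it reaches from about 0.425 to 0.925 m from the base axis. Payload 6.8 kg.
Tool frame: the origin (TCP) lies at the centre of the arm's flange, where the gripper is bolted on; the fingertips stand 173 mm ahead of it and the grasp point (between the pads) lies 155 mm ahead of it (manip.tip_reach is the distance from the TCP to the fingertips, in m); z points along the fingers, y is the line along which they close (so a half turn about z gives the same grasp; the last joint's range is limited). The gripper opens to 85 mm and grips with 20 to 120 N. Pads are 22 mm wide; open, the fingers measure 114 mm over their backs; the gripper's body (76 mm by 85 mm) begins 54 mm behind the grasp point. The pads swing forward as they close: fully open they stand 13 mm farther back than shut.
Start: joints at [-1.319, 0.477, 0.022, 1.555, -0.011, 1.109, -0.083], TCP at [0.238, 0.632, 0.405] pointing down, gripper open.
Joint ranges: [-2.96, 2.96], [-0.34, 2.1], [-1.41, 1.46], [0.24, 2.44], [-1.37, 4.51], [0.17, 1.92], [-2.96, 2.96]. Speed limits (rad/s): [2.39, 2.39, 3.14, 3.14, 3.14, 3.14, 3.14].

INTERFACE

Orientations are given as a 3x3 rotation matrix whose columns are the frame's x, y, z axes.
In Python, from bench import manip gives the robot as it stands.
- The arm moves only by the tool step_arm, never from a script. Its argument "targets" is a list of rows, each a list of 7 numbers: the turn, a rotation vector about the world's x, y, z in rad, then the shift along the world's x, y, z in mm, then the opening, from 0 (shut) to 1 (fully open). In form: [[rx, ry, rz, x, y, z, gripper], ...]. A call has 1 to 12 rows; each row shifts and turns the commanded pose from where the row before left it; what a row does not reach is not made up. A row lasts 1/12 s, in which the tool goes at most 41.7 mm and 7.16 degrees, less where a joint would pass 70% of its speed; a pose out of reach is approached as far as the arm can. A call is refused whole if a number of a shift passes 41.7 or a number of a turn 0.125, either way. A call with a gripper value outside its range is refused whole. The fingers move at their own pace and stop on an object; "newtons" is the grip in N (left out, the last holds). Time passes only in rows, so rows that do not move let the fingers close. It gives the time, the measured TCP pose, the force, the opening and the grip force at its end, in the units of the state.
- manip.read_state(): the state, without advancing time (a new reading comes with each control period).
- manip.read_camera(name): name is "side" or "top"; returns (picture, depth): 420x560x3 uint8, red, green, blue; 420x560 float32, m along the optical axis (not along the pixel's ray), 0 where there is no reading.
- manip.camera_model(name): a dict with "mtx" (3x3 intrinsics, pixels), "xyz" and "orientation" of the camera in the world. Camera axes: x right, y down, z forward; pixel columns grow to the right and rows downward; lengths in m; the calibration is good to about 2 mm. A picture is of the moment at which its call begins. camera_model takes no time and is no camera call.
- manip.sign_off(): hands the job in; it is judged then, once.
Trained networks look in the newest picture that a camera, given by its name, has taken for a name from the list of things; names that differ only in an ending like _2 or _b are one class to them, and where a whole thing is asked for, a point or a joint stands for the part that bears it (a point fixed in the world has none). Each returns a list of dicts, best first, with "p" (0 to 1); they miss things now and then, are a little off and sometimes report something else, mostly with a low value. They report only what shows in the picture. A call takes as long as a camera call. They do not tell look-alikes from the thing itself.
- manip.search_frame(thing, camera): "location" ([column, row] in pixels, amid what is visible of it).
- manip.landmark_of(thing, camera): "location" ([column, row] in pixels: a listed point, or the origin of a listed thing).
The state is a dict: "clock": time; "joint_positions": joint angles; "joint_vel": joint speeds; "effort": joint torques, N m; "tool_pos": TCP position; "tcp_rot": TCP orientation; "ft_force": force on the tool from outside, world axes, zero at the start; "wrist_torque": the same for the moment, N m; "finger_gap": finger opening in m; "grip_force": force on a finger pad.
Only numpy, scipy, OpenCV 4.12 (cv2) and the standard library are available. Lean on these libraries where they do the work, as an engineer would, in place of code of your own. Each camera call takes 0.05 s, during which the arm holds its last target. There are 200 camera calls.

TASK

The microscope has been rebuilt and five parts are left over on the optical bench: put each away with its own kind. Stand the two loose objectives in the two free wells of the objective rack, the loose filter cube in the free bay of the cube case, and the two loose steel posts in the post tray, all upright and flat on the floor of their place. Set them down gently, do not drop them, and leave the culture dish and the objective already in the rack where they stand.

Things in the scene. Friction and masses are not known exactly. Their poses are not given: they have to be found in the camera images.
- objective_long: The large loose microscope objective, bright chrome, 78 mm tall: thread 26 mm diameter over the lowest 5 mm, plain barrel 34 mm diameter from 5 to 62 mm (knurled band low down, thin yellow ring high up), tapering to 21 mm at the top; about 300 g. Loose at the start, standing upright on the bench on its mounting thread, front lens up. Origin: centre of its underside; z up along its axis; yaw means nothing. Belongs in a free well of the rack.
- objective_short: The small loose microscope objective, bright chrome, 52 mm tall: thread 20 mm diameter over the lowest 5 mm, plain barrel 28 mm diameter from 5 to 42 mm (knurled band, thin yellow ring), tapering to 17 mm at the top; about 130 g. Loose at the start, standing upright on the bench on its mounting thread, front lens up. Origin: centre of its underside; z up along its axis; yaw means nothing. Belongs in a free well of the rack.
- filter_cube: Loose black fluorescence filter cube, 38 x 38 mm and 42 mm tall, a round glass window on its top and another on one side; about 110 g. Stands on the bench at the start. Origin: centre of its underside, x and y square to its sides, z up. Belongs in the free bay of the cube case.
- post_a: Bare stainless steel optical post: plain solid cylinder, 25 mm diameter, 50 mm tall, small dark screw hole in the middle of its flat top, about 190 g. Loose at the start, standing upright on the bench. Origin: centre of its underside, z up along its axis; yaw means nothing. Belongs in the post tray.
- post_b: Bare stainless steel optical post: plain solid cylinder, 25 mm diameter, 50 mm tall, small dark screw hole in the middle of its flat top, about 190 g. Loose at the start, standing upright on the bench. Origin: centre of its underside, z up along its axis; yaw means nothing. Belongs in the post tray. Same as post_a.
- rack: Objective rack: off-white plastic block 70 mm (its x) by 192 mm (its y), 16 mm high, fixed to the bench, with a row of three round wells 50 mm in diameter and 10 mm deep with dark floors, centred on its y axis at y = -60, 0 and +60 mm. The well at y = -60 already holds an objective; those at y = 0 and +60 are free. Origin: centre of its underside; the well floor is 6 mm above it.
- cube_case: Cube case: shallow light grey plastic tray 62 mm (its x) by 120 mm (its y), 16 mm high, fixed to the bench, walls 4 mm and a floor 4 mm thick, divided by a 4 mm wall into two bays of 54 by 54 mm centred at y = -29 and +29 mm. A filter cube already stands in the bay at y = -29; the bay at y = +29 is free. Origin: centre of its underside.
- post_tray: Post tray: shallow aluminium tray with a dark floor and no dividers, 64 mm (its x) by 164 mm (its y), 16 mm high, fixed to the bench, walls 4 mm and a floor 4 mm thick. A post of the same kind stands in it at about y = -56 mm; the rest of its length is free (room for two posts, for example at y = 0 and y = +55 mm). Origin: centre of its underside.
- dish: Round clear plastic culture dish, 60 mm diameter, 13 mm high, white grid and a pinkish sample in it, standing on the bench among the loose parts; not fixed, to be left where it is. Origin: centre of its underside.
- res_objective: The objective already in the rack: chrome, 30 mm diameter, 60 mm tall, standing in the well at y = -60 mm of the rack, not fixed, to be left there. Origin: centre of its underside.
There are look-alikes about, which are no part of the job. What is shaped like the objective_long but turquoise is not meant.

How it is judged:
At the end, for the whole second after the job is handed in: Objectives in the rack's free wells, cube in the free bay (each within 15 mm of its centre), posts in the post tray (within 20 mm of its long centre line, 70 mm of its middle); undersides within 3 mm of the floor there, upright within 0.1 rad, released, at rest (x of objective_long in the frame of rack between -0.015 and 0.015 m and (y of objective_long in the frame of rack between -0.015 and 0.015 m or y of objective_long in the frame of rack between 0.045 and 0.075 m) and z of objective_long in the frame of rack between 0.003 and 0.009 m and angle between each of objective_long, objective_short, filter_cube, post_a, post_b's own z axis and vertical below 0.1 rad and linear speed of each of objective_long, objective_short, filter_cube, post_a, post_b below 0.02 m/s and angular speed of each of objective_long, objective_short, filter_cube, post_a, post_b below 0.2 rad/s and x of objective_short in the frame of rack between -0.015 and 0.015 m and (y of objective_short in the frame of rack between -0.015 and 0.015 m or y of objective_short in the frame of rack between 0.045 and 0.075 m) and z of objective_short in the frame of rack between 0.003 and 0.009 m and x of filter_cube in the frame of cube_case between -0.015 and 0.015 m and y of filter_cube in the frame of cube_case between 0.014 and 0.044 m and z of filter_cube in the frame of cube_case between 0.001 and 0.007 m and x of post_a in the frame of post_tray between -0.02 and 0.02 m and y of post_a in the frame of post_tray between -0.07 and 0.07 m and z of post_a in the frame of post_tray between 0.001 and 0.007 m and x of post_b in the frame of post_tray between -0.02 and 0.02 m and y of post_b in the frame of post_tray between -0.07 and 0.07 m and z of post_b in the frame of post_tray between 0.001 and 0.007 m); the robot touches nothing.
It fails at once if one of the five parts is dropped or knocked flying (moves faster than 0.7 m/s with no finger on it, a free fall of about 25 mm) ((linear speed of objective_long above 0.7 m/s and contact force between the fingers and objective_long below 0.05 N) or (linear speed of objective_short above 0.7 m/s and contact force between the fingers and objective_short below 0.05 N) or (linear speed of filter_cube above 0.7 m/s and contact force between the fingers and filter_cube below 0.05 N) or (linear speed of post_a above 0.7 m/s and contact force between the fingers and post_a below 0.05 N) or (linear speed of post_b above 0.7 m/s and contact force between the fingers and post_b below 0.05 N)).
It fails at once if the culture dish is shifted by more than 15 mm or tipped (distance of dish from where it was at the start of the episode above 0.015 m or angle between dish's own z axis and vertical above 0.3 rad).
It fails at once if the objective that was already in the rack is tipped over (0.3 rad) or shifted by more than 20 mm (distance of res_objective from where it was at the start of the episode above 0.02 m or angle between res_objective's own z axis and vertical above 0.3 rad).
It also fails if it takes over 115 s, if anything falls off the work surface, if the arm or the gripper's body presses on something with over 40 N, if the wrist force passes 120 N, or if a joint passes its speed limit or range.

## Working session

There is one attempt and no reset: what is moved stays moved. The work goes in short steps, Python scripts to look and compute and a tool call to move; the robot and the scene stay as the last step left them, time stands still between calls to the robot, and variables do not carry over. Pictures are saved under pics/ and viewed, at most 14 in all, crops included, and the job is handed in when it is done.

Besides the shell and the picture viewer there is one more tool, called after "Request:" in YAML: its name, and indented under it one key for each argument. step_arm: Moves the arm, as the interface text tells. Its arguments: {"type":"object","properties":{"targets":{"type":"array","items":{"type":"array","items":{"type":"number"}}},"newtons":{"type":"number"}},"required":["targets"]}

```bash
mkdir -p pics
python3 - <<'E'
from bench import manip
import cv2,numpy as np
for c in ("top","side"):
    p,d=manip.read_camera(c); cv2.imwrite(f"pics/{c}0.png",p[:,:,::-1]); np.save(f"{c}0.npy",d)
    m=manip.camera_model(c); print(c,np.round(m["mtx"],1).tolist(),np.round(m["xyz"],3),np.round(m["orientation"],3).tolist())
s=manip.read_state(); print(s["clock"],s["tool_pos"],np.round(s["tcp_rot"],3).tolist(),s["finger_gap"],s["ft_force"])
E
```

```text
top [[382.5, 0.0, 281.2], [0.0, 382.5, 213.2], [0.0, 0.0, 1.0]] [ 0.399 -0.016  0.946] [[-0.012, -0.988, 0.154], [-1.0, 0.012, -0.001], [-0.0, -0.154, -0.988]]
side [[388.9, 0.0, 283.3], [0.0, 388.9, 208.2], [0.0, 0.0, 1.0]] [ 0.046 -0.633  0.582] [[0.776, -0.342, 0.53], [-0.631, -0.448, 0.634], [0.021, -0.826, -0.563]]
0.1 [0.23756872 0.63154438 0.40380791] [[-0.936, 0.352, -0.0], [0.352, 0.936, -0.002], [-0.0, -0.002, -1.0]] 0.08554560325218724 [ 0.30007125  0.5063816  -0.97303124]
```

View pics/top0.png

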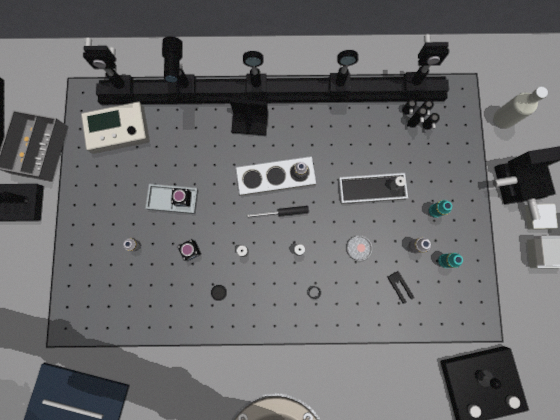

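View pics/side0.png

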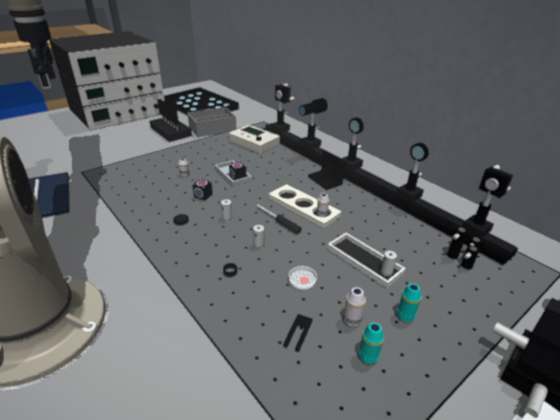

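The top view shows loose parts: chrome objective at (423,244), small one at (130,244), cube (189,249), posts (241,251) and (299,249), and the dish at (359,247). The rack is at (276,175) with its occupied well to the right, the case at (172,198) with the cube on its right, and the tray at (373,188) with a post on its right.
Candidates for objective_long: chrome (423,244), turquoise (441,208), turquoise (452,260), and the rack's own (301,170). By the description I choose the chrome one at (423,244). I'll check it in a crop.

```bash
cat > h.py <<'E'
from bench import manip
import numpy as np, cv2
def cloud(cam,d):
    m=manip.camera_model(cam); K=m["mtx"]; v,u=np.mgrid[:420,:560]
    p=np.stack([(u-K[0,2])/K[0,0]*d,(v-K[1,2])/K[1,1]*d,d],-1)
    return p@np.array(m["orientation"]).T+np.array(m["xyz"])
E
python3 - <<'E'
from h import *
d=np.load("top0.npy"); P=cloud("top",d); d2=np.load("side0.npy"); Q=cloud("side",d2).reshape(-1,3)
Q=Q[(d2>0).ravel()]
print("table z",np.median(P[290:330,100:400,2]))
W={"long":(423,244),"turqA":(441,208),"turqB":(452,260),"short":(130,244),"cube":(189,249),"post1":(241,251),"post2":(299,249),"dish":(359,247),"res":(301,170),"rcube":(180,197),"rpost":(400,182)}
for n,(u,v) in W.items():
    p=P[v-17:v+17,u-17:u+17].reshape(-1,3); z=p[:,2]
    zt=np.sort(z[z>0.005])[-5:].mean() if (z>.005).sum()>5 else 0
    t=p[z>zt-0.006]; b=p[z>(0.022 if n!="dish" else .006)]
    o=np.median(t,0); 
    q=Q[(np.hypot(*(Q[:,:2]-o[:2]).T)<.04)]; q=q[q[:,2]>(0.022 if n!="dish" else .006)]
    if n=="dish": b=b[b[:,2]<.02]
    r=lambda x:np.round(x,3).tolist()
    tc=(t.min(0)+t.max(0))/2
    print(n,"ztop",r(zt),len(t),"top c",r(tc),"bodymin",r(b.min(0)[:2]),"max",r(b.max(0)[:2]),"side min",r(q.min(0)),"max",r(q.max(0))) if len(q) else print(n,r(zt),r(tc))
# fixtures: pixels with z 0.01..0.02
for n,(u,v) in {"rack":(276,175),"case":(172,198),"tray":(373,188)}.items():
    s=P[v-24:v+24,u-42:u+42].reshape(-1,3); m=(s[:,2]>.011)&(s[:,2]<.021); 
    (c,sz,a)=cv2.minAreaRect(s[m][:,:2].astype(np.float32)*1000); print(n,np.round(c,1),np.round(sz,1),round(a,1),m.sum())
p=cv2.imread("pics/top0.png"); q=cv2.imread("pics/side0.png")
a=cv2.resize(p[190:280,390:480],(400,400),interpolation=2); b=cv2.resize(q[270:370,330:430],(400,400),interpolation=2)
cv2.imwrite("pics/c1.png",np.hstack([a,b]))
a=cv2.resize(p[150:270,110:430],(800,300),interpolation=2); b=cv2.resize(q[140:260,150:350],(500,300),interpolation=2)
cv2.imwrite("pics/c2.png",np.vstack([a,cv2.copyMakeBorder(b,0,0,0,300,0)]))
E
```

```text
table z 0.0003590455958223382
long 0.946 [0.399, -0.016, 0.946]
turqA 0.428 [0.399, -0.016, 0.946]
turqB 0.946 [0.399, -0.016, 0.946]
short 0.946 [0.399, -0.016, 0.946]
cube 0.946 [0.399, -0.016, 0.946]
post1 0.946 [0.399, -0.016, 0.946]
post2 0.589 [0.399, -0.016, 0.946]
dish 0.946 [0.399, -0.016, 0.946]
res 0.946 [0.399, -0.016, 0.946]
rcube 0.409 [0.399, -0.016, 0.946]
rpost 0.946 [0.399, -0.016, 0.946]
rack [640.4  -4.6] [ 71.4 191.9] 7.6 1245
case [585.3 254.7] [120.9  62.5] 84.2 318
tray [ 606.  -247.7] [ 64.8 165. ] 3.4 351
```

View pics/c1.png

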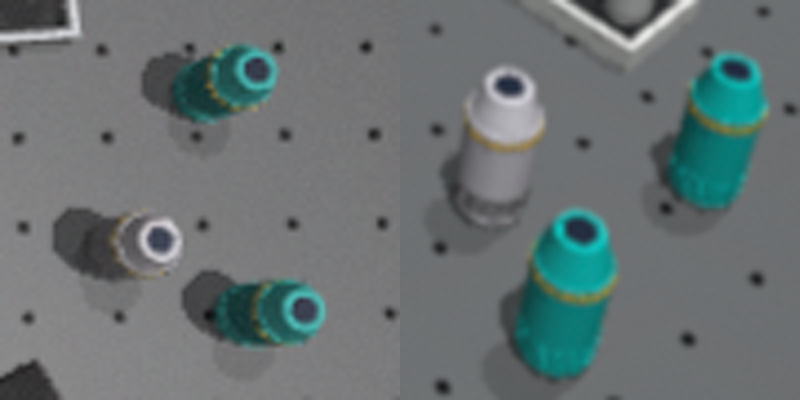

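View pics/c2.png

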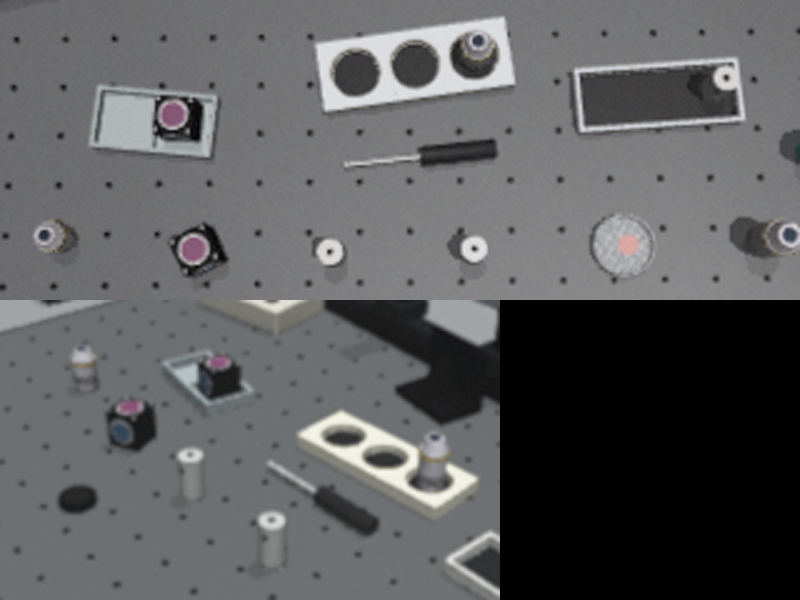

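The crop confirms it: one chrome objective at (423,244) with turquoise look-alikes on either side. The fixture sizes fit, and the free wells and bays are on the left (+y). Next I'll measure the parts, masking invalid depth.

Run:
```python
from h import *
d=np.load("top0.npy"); P=cloud("top",d); P[d<=0]=np.nan; d2=np.load("side0.npy"); Q=cloud("side",d2).reshape(-1,3)
Q=Q[(d2>0).ravel()]
r=lambda x:np.round(np.array(x)*1000).astype(int).tolist()
W={"long":(423,244,.078),"turqA":(441,208,.078),"turqB":(452,260,.078),"short":(130,244,.052),"cube":(189,249,.042),"post1":(241,251,.05),"post2":(299,249,.05),"dish":(359,247,.013),"res":(301,170,.066),"rcube":(180,197,.046),"rpost":(400,182,.054)}
m=manip.camera_model("top");K=m["mtx"];R=np.array(m["orientation"]);C=np.array(m["xyz"])
for n,(u,v,h) in W.items():
    p=P[v-17:v+17,u-17:u+17].reshape(-1,3); p=p[np.isfinite(p[:,2])]
    ray=R@np.array([(u-K[0,2])/K[0,0],(v-K[1,2])/K[1,1],1]); o=C+ray*(h-C[2])/ray[2]
    k=np.hypot(*(p[:,:2]-o[:2]).T)<.045
    t=p[k&(abs(p[:,2]-h)<.006)]; lo=.022 if n!="dish" else .006
    q=Q[np.hypot(*(Q[:,:2]-o[:2]).T)<.045]; q=q[(q[:,2]>lo)&(q[:,2]<h+.02)]
    print(n,"ray@h",r(o),"n",len(t),"topmid",r((t.min(0)+t.max(0))/2) if len(t) else 0,"span",r(np.ptp(t,0)) if len(t) else 0,"side min",r(q.min(0)) if len(q) else 0,r(q.max(0)) if len(q) else 0)
    if n in("cube","rcube"): print(np.round(cv2.minAreaRect((t[:,:2]*1000).astype(np.float32))[1:][0]),cv2.minAreaRect((t[:,:2]*1000).astype(np.float32)))
p,_=manip.read_camera("top");p2,_=manip.read_camera("side")
for n,h in {"objective_long":0,"objective_short":0,"filter_cube":0,"post_a":0,"dish":0,"rack":0,"cube_case":0,"post_tray":0}.items():
    for x in manip.landmark_of(n,"top")[:4]:
        u,v=x["location"]; ray=R@np.array([(u-K[0,2])/K[0,0],(v-K[1,2])/K[1,1],1]); o=C+ray*(h-C[2])/ray[2]
        print(n,round(x["p"],2),r([u/1000,v/1000]),r(o))
```

```text
long ray@h [460, -338, 78] n 95 topmid [460, -343, 78] span [23, 22, 11] side min [442, -364, 22] [472, -332, 80]
turqA ray@h [542, -385, 78] n 95 topmid [548, -399, 77] span [24, 23, 10] side min [530, -420, 22] [558, -387, 80]
turqB ray@h [423, -401, 78] n 94 topmid [423, -413, 77] span [23, 24, 10] side min [406, -434, 22] [437, -401, 80]
short ray@h [470, 337, 52] n 68 topmid [470, 341, 51] span [19, 20, 9] side min [456, 324, 22] [481, 347, 53]
cube ray@h [457, 201, 42] n 268 topmid [455, 204, 42] span [47, 47, 10] side min [431, 176, 22] [478, 227, 45]
[39. 38.] ((455.77490234375, 204.8084716796875), (39.13895034790039, 37.94700622558594), 25.86720085144043)
post1 ray@h [451, 78, 50] n 89 topmid [452, 76, 49] span [21, 24, 9] side min [439, 59, 22] [464, 85, 52]
post2 ray@h [454, -58, 50] n 88 topmid [453, -59, 49] span [21, 21, 7] side min [439, -75, 22] [464, -50, 53]
dish ray@h [459, -206, 13] n 83 topmid [457, -210, 12] span [58, 63, 9] side min [426, -240, 6] [487, -179, 16]
res ray@h [640, -65, 66] n 65 topmid [647, -66, 65] span [20, 19, 10] side min [632, -85, 23] [661,
[... 220 characters left out ...]
45654296875)
rpost ray@h [611, -302, 54] n 89 topmid [613, -303, 53] span [24, 24, 10] side min [599, -318, 22] [626, -294, 56]
objective_long 0.65 [444, 261] [423, -415, 0]
objective_long 0.64 [412, 247] [458, -340, 0]
objective_long 0.63 [433, 211] [547, -397, 0]
objective_long 0.63 [171, 202] [577, 260, 0]
objective_short 0.6 [134, 245] [472, 348, 0]
filter_cube 0.61 [192, 250] [458, 204, 0]
post_a 0.51 [297, 248] [458, -54, 0]
post_a 0.41 [246, 253] [448, 70, 0]
dish 0.61 [356, 250] [454, -202, 0]
rack 0.92 [278, 180] [633, -9, 0]
cube_case 0.71 [172, 201] [580, 258, 0]
cube_case 0.23 [273, 181] [630, 2, 0]
post_tray 0.58 [370, 190] [604, -243, 0]
post_tray 0.16 [415, 247] [459, -346, 0]
```

Everything agrees with the given sizes. In mm: long (459,-344), short (470,340), cube (456,205) at yaw 26°, posts (452,75) and (453,-60). The targets are wells (632,55) and (640,-5), bay (588,284), and the tray around (606,-248). I start with the short objective, fingers closing along world x.

Request:
step_arm:
  targets:
    - [0,0,-0.121,23,-29,0,0.75]
    - [0,0,-0.121,23,-29,0,0.75]
    - [0,0,-0.121,23,-29,0,0.75]
    - [0,0,-0.121,23,-29,0,0.75]
    - [0,0,-0.121,23,-29,0,0.75]
    - [0,0,-0.121,23,-29,0,0.75]
    - [0,0,-0.121,23,-29,0,0.75]
    - [0,0,-0.121,23,-29,0,0.75]
    - [0,0,-0.121,23,-29,0,0.75]
    - [0,0,-0.121,23,-29,0,0.75]
    - [0,0,0,0,0,0,0.75]
    - [0,0,0,0,0,0,0.75]
  newtons: 40

```text
clock: 1.6
tool_pos: [0.4692, 0.3394, 0.4051]
tcp_rot: [[0.004, 1.0, 0.001], [1.0, -0.004, -0.0], [-0.0, 0.001, -1.0]]
ft_force: [-0.0, 0.9, -0.7]
finger_gap: 0.0642
grip_force: 0.0
```

```bash
python3 -c "from bench import manip;print(manip.tip_reach)"
```

```text
0.1734
```

Request:
step_arm:
  targets:
    - [0,0,0,1,1,-35,0.75]
    - [0,0,0,0,0,-35,0.75]
    - [0,0,0,0,0,-35,0.75]
    - [0,0,0,0,0,-35,0.75]
    - [0,0,0,0,0,-35,0.75]
    - [0,0,0,0,0,-25,0.75]
    - [0,0,0,0,0,-18,0.75]
    - [0,0,0,0,0,0,0.75]
    - [0,0,0,0,0,0,0]
    - [0,0,0,0,0,0,0]
    - [0,0,0,0,0,0,0]
    - [0,0,0,0,0,0,0]

```text
clock: 2.6
tool_pos: [0.4693, 0.3436, 0.1886]
tcp_rot: [[-0.001, 1.0, 0.002], [1.0, 0.001, 0.003], [0.003, 0.002, -1.0]]
ft_force: [-0.0, 0.3, 4.8]
finger_gap: 0.0267
grip_force: 39.2
```

Request:
step_arm:
  targets:
    - [0,0,0,0,0,0,0]
    - [0,0,0,0,0,0,0]
    - [0,0,0,0,0,10,0]
    - [0,0,0,0,0,20,0]
    - [0,0,0,0,0,30,0]
    - [0,0,0,0,0,30,0]
    - [0,0,0,0,0,20,0]
    - [0,0,0,0,0,0,0]
    - [0,0,0,0,0,0,0]

```text
clock: 3.35
tool_pos: [0.4687, 0.3428, 0.2984]
tcp_rot: [[-0.001, 1.0, 0.002], [1.0, 0.001, 0.002], [0.002, 0.002, -1.0]]
ft_force: [-0.8, -0.2, -2.1]
finger_gap: 0.0268
grip_force: 39.7
```

Request:
step_arm:
  targets:
    - [0,0,0.065,18,-32,0,0]
    - [0,0,0.065,18,-32,0,0]
    - [0,0,0,18,-32,0,0]
    - [0,0,0,18,-32,0,0]
    - [0,0,0,18,-32,0,0]
    - [0,0,0,18,-32,0,0]
    - [0,0,0,18,-32,0,0]
    - [0,0,0,18,-32,0,0]
    - [0,0,0,18,-30,0,0]
    - [0,0,0,0,0,0,0]
    - [0,0,0,0,0,0,0]
    - [0,0,0,0,0,0,0]

```text
clock: 4.35
tool_pos: [0.6299, 0.057, 0.2952]
tcp_rot: [[-0.13, 0.991, -0.003], [0.991, 0.13, 0.0], [0.0, -0.003, -1.0]]
ft_force: [-1.1, -0.1, -1.9]
finger_gap: 0.0271
grip_force: 39.8
```

Request:
step_arm:
  targets:
    - [0,0,0,2,0,-30,0]
    - [0,0,0,0,0,-30,0]
    - [0,0,0,0,0,-20,0]
    - [0,0,0,0,0,-10,0]
    - [0,0,0,0,0,-5,0]
    - [0,0,0,0,0,0,0]
    - [0,0,0,0,0,0,0]
    - [0,0,0,0,0,0,0]

```text
clock: 5.02
tool_pos: [0.6333, 0.0571, 0.2031]
tcp_rot: [[-0.131, 0.991, 0.002], [0.991, 0.131, 0.0], [0.0, 0.002, -1.0]]
ft_force: [-0.5, -0.5, -0.7]
finger_gap: 0.0267
grip_force: 39.8
```

Run:
```python
from h import *
p,_=manip.read_camera("side"); cv2.imwrite("pics/s1.png",cv2.resize(p[120:260,200:380,::-1],(720,560),interpolation=2))
s=manip.read_state();print(s["tool_pos"],s["ft_force"])
```

```text
[0.63328004 0.05695929 0.20315473] [ 0.17525044 -0.52839466 -1.32694273]
```

View pics/s1.png

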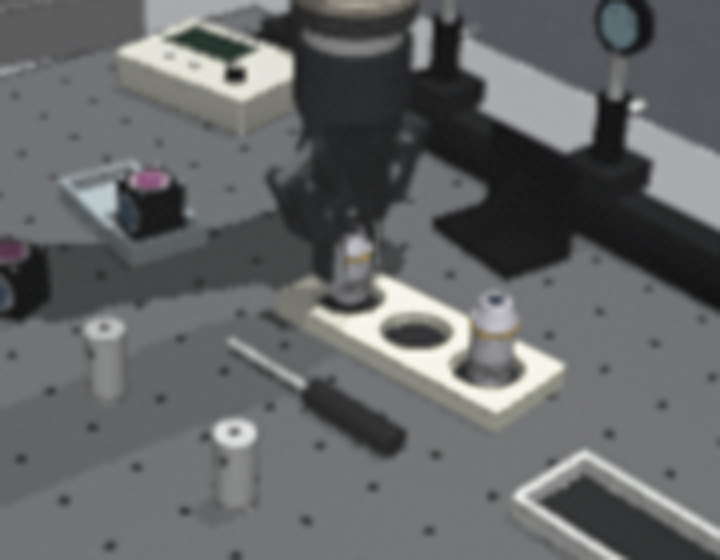

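The crop shows the short objective, upright in the gripper, above its well at crop pixel (352,290). I'll lower it the last 8 mm.

Request:
step_arm:
  targets:
    - [0,0,0,0,0,-3,0]
    - [0,0,0,0,0,-3,0]
    - [0,0,0,0,0,-1,0]
    - [0,0,0,0,0,0,0]
    - [0,0,0,0,0,0,0]

```text
clock: 5.48
tool_pos: [0.6326, 0.0568, 0.1947]
tcp_rot: [[-0.131, 0.991, -0.0], [0.991, 0.131, 0.0], [0.0, -0.0, -1.0]]
ft_force: [-0.2, 0.1, -0.8]
finger_gap: 0.0265
grip_force: 39.9
```

Request:
step_arm:
  targets:
    - [0,0,0,0,0,0,0.5]
    - [0,0,0,0,0,0,0.6]
    - [0,0,0,0,0,0,0.75]
    - [0,0,0,0,0,0,0.75]
    - [0,0,0,0,0,15,0.75]
    - [0,0,0,0,0,30,0.75]
    - [0,0,0,0,0,30,0.75]
    - [0,0,0,0,0,30,0.75]
    - [0,0,0.107,-29,24,0,0.75]
    - [0,0,0.107,-29,24,0,0.75]
    - [0,0,0.107,-29,24,0,0.75]
    - [0,0,0,-29,25,0,0.75]

```text
clock: 6.48
tool_pos: [0.5154, 0.1542, 0.3002]
tcp_rot: [[-0.441, 0.898, 0.001], [0.898, 0.441, 0.001], [0.0, 0.001, -1.0]]
ft_force: [1.4, -0.1, 1.0]
finger_gap: 0.0642
grip_force: 0.0
```

Request:
step_arm:
  targets:
    - [0,0,0,-30,25,0,0.75]
    - [0,0,0,-30,25,0,0.75]
    - [0,0,0,0,0,0,0.75]
    - [0,0,0,0,0,0,0.75]
    - [0,0,0,0,0,0,0.75]

```text
clock: 6.9
tool_pos: [0.457, 0.2037, 0.3]
tcp_rot: [[-0.437, 0.899, 0.001], [0.899, 0.437, 0.0], [-0.0, 0.001, -1.0]]
ft_force: [0.4, -0.3, -0.3]
finger_gap: 0.064
grip_force: 0.0
```

Request:
step_arm:
  targets:
    - [0,0,0,-1,1,-25,0.75]
    - [0,0,0,0,0,-30,0.75]
    - [0,0,0,0,0,-30,0.75]
    - [0,0,0,0,0,-18,0.75]
    - [0,0,0,0,0,-8,0.75]
    - [0,0,0,0,0,0,0.75]
    - [0,0,0,0,0,0,0.75]
    - [0,0,0,0,0,0,0]
    - [0,0,0,0,0,0,0]
    - [0,0,0,0,0,0,0]
    - [0,0,0,0,0,0,0]
    - [0,0,0,0,0,0,0]

```text
clock: 7.9
tool_pos: [0.4564, 0.205, 0.1901]
tcp_rot: [[-0.437, 0.9, 0.002], [0.9, 0.437, 0.001], [0.0, 0.003, -1.0]]
ft_force: [0.4, -0.2, 5.6]
finger_gap: 0.0373
grip_force: 40.9
```

Request:
step_arm:
  targets:
    - [0,0,0,0,0,0,0]
    - [0,0,0,0,0,0,0]
    - [0,0,0,0,0,0,0]

```text
clock: 8.15
tool_pos: [0.4564, 0.205, 0.1901]
tcp_rot: [[-0.437, 0.9, 0.002], [0.9, 0.437, 0.001], [0.0, 0.003, -1.0]]
ft_force: [0.3, -0.8, 6.1]
finger_gap: 0.0372
grip_force: 40.9
```

Request:
step_arm:
  targets:
    - [0,0,0,0,0,10,0]
    - [0,0,0,0,0,25,0]
    - [0,0,0,0,0,30,0]
    - [0,0,0,0,0,15,0]
    - [0,0,-0.11,26,16,0,0]
    - [0,0,-0.11,26,16,0,0]
    - [0,0,-0.11,26,16,0,0]
    - [0,0,-0.11,26,16,0,0]
    - [0,0,-0.11,28,15,0,0]
    - [0,0,0,0,0,0,0]
    - [0,0,0,0,0,0,0]
    - [0,0,0,0,0,0,0]

```text
clock: 9.15
tool_pos: [0.5869, 0.2834, 0.2689]
tcp_rot: [[0.097, 0.995, -0.001], [0.995, -0.097, -0.001], [-0.001, -0.001, -1.0]]
ft_force: [-1.3, -0.6, -1.1]
finger_gap: 0.0371
grip_force: 40.6
```

Run:
```python
from h import *
p,d=manip.read_camera("side"); cv2.imwrite("pics/s2.png",cv2.resize(p[110:230,140:360,::-1],(770,420),interpolation=2))
p,d=manip.read_camera("top"); P=cloud("top",d); P[d<=0]=np.nan
q=P.reshape(-1,3); k=(abs(q[:,0]-.632)<.03)&(abs(q[:,1]-.055)<.03)&(q[:,2]>.05)&(q[:,2]<.07); t=q[k]; print(len(t),(t.min(0)+t.max(0))/2 if len(t) else 0, t[:,2].max() if len(t) else 0)
```

```text
73 [0.63183885 0.05558795 0.05573322] 0.06122320164196027
```

View pics/s2.png

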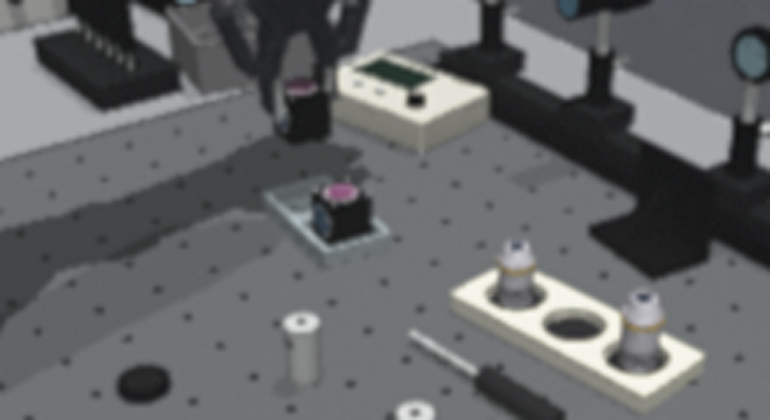

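The short objective stands upright in its well at crop (516,285), measured at (632,56). The cube hangs square above its bay. I'll lower it.

Request:
step_arm:
  targets:
    - [0,0,0,1,0,-20,0]
    - [0,0,0,0,0,-25,0]
    - [0,0,0,0,0,-15,0]
    - [0,0,0,0,0,-6,0]
    - [0,0,0,0,0,0,0]
    - [0,0,0,0,0,0,0]
    - [0,0,0,0,0,0,0]

```text
clock: 9.83
tool_pos: [0.5892, 0.2839, 0.204]
tcp_rot: [[0.098, 0.995, 0.002], [0.995, -0.098, 0.001], [0.001, 0.002, -1.0]]
ft_force: [0.2, -0.8, -0.2]
finger_gap: 0.0376
grip_force: 40.5
```

Request:
step_arm:
  targets:
    - [0,0,0,0,0,-4,0]
    - [0,0,0,0,0,-3,0]
    - [0,0,0,0,0,-2,0]
    - [0,0,0,0,0,0,0]
    - [0,0,0,0,0,0,0]
    - [0,0,0,0,0,0,0]

```text
clock: 10.33
tool_pos: [0.5888, 0.2839, 0.1942]
tcp_rot: [[0.098, 0.995, 0.0], [0.995, -0.098, 0.0], [0.0, 0.0, -1.0]]
ft_force: [-1.2, -0.3, 5.8]
finger_gap: 0.0376
grip_force: 41.3
```

Request:
step_arm:
  targets:
    - [0,0,0,0,0,0,0.5]
    - [0,0,0,0,0,0,0.65]
    - [0,0,0,0,0,0,0.75]
    - [0,0,0,0,0,0,0.75]
    - [0,0,0,0,0,15,0.75]
    - [0,0,0,0,0,30,0.75]
    - [0,0,0,0,0,35,0.75]
    - [0,0,0.08,-19,-30,0,0.75]
    - [0,0,0.08,-20,-30,0,0.75]
    - [0,0,0,-20,-30,0,0.75]
    - [0,0,0,-20,-30,0,0.75]
    - [0,0,0,-20,-30,0,0.75]

```text
clock: 11.33
tool_pos: [0.4887, 0.1324, 0.2748]
tcp_rot: [[-0.062, 0.998, 0.001], [0.998, 0.062, 0.001], [0.001, 0.001, -1.0]]
ft_force: [0.7, -0.0, 0.2]
finger_gap: 0.0639
grip_force: 0.0
```

Request:
step_arm:
  targets:
    - [0,0,0,-19,-30,0,0.75]
    - [0,0,0,-19,-29,0,0.75]
    - [0,0,0,0,0,0,0.75]
    - [0,0,0,0,0,0,0.75]
    - [0,0,0,0,0,0,0.75]

```text
clock: 11.75
tool_pos: [0.4524, 0.0752, 0.2747]
tcp_rot: [[-0.062, 0.998, 0.002], [0.998, 0.062, 0.001], [0.001, 0.002, -1.0]]
ft_force: [-0.2, -0.1, 1.2]
finger_gap: 0.064
grip_force: 0.0
```

Now down to 0.190 (grasp 35 mm up the post), and close.

Request:
step_arm:
  targets:
    - [0,0,0,0,0,-25,0.75]
    - [0,0,0,0,0,-30,0.75]
    - [0,0,0,0,0,-20,0.75]
    - [0,0,0,0,0,-10,0.75]
    - [0,0,0,0,0,0,0.75]
    - [0,0,0,0,0,0,0]
    - [0,0,0,0,0,0,0]
    - [0,0,0,0,0,0,0]
    - [0,0,0,0,0,0,0]
    - [0,0,0,0,0,0,0]
    - [0,0,0,0,0,0,0]
    - [0,0,0,0,0,0,0]

```text
clock: 12.75
tool_pos: [0.4524, 0.075, 0.1899]
tcp_rot: [[-0.062, 0.998, 0.002], [0.998, 0.062, 0.001], [0.001, 0.002, -1.0]]
ft_force: [0.1, 1.3, 7.5]
finger_gap: 0.0241
grip_force: 39.0
```

Request:
step_arm:
  targets:
    - [0,0,0,0,0,10,0]
    - [0,0,0,0,0,25,0]
    - [0,0,0,0,0,30,0]
    - [0,0,0,0,0,25,0]
    - [0,0,0,0,0,0,0]
    - [0,0,0,0,0,0,0]
    - [0,0,0,0,0,0,0]

```text
clock: 13.33
tool_pos: [0.4511, 0.0748, 0.2786]
tcp_rot: [[-0.062, 0.998, -0.0], [0.998, 0.062, 0.0], [0.0, -0.0, -1.0]]
ft_force: [-0.4, -0.5, -2.2]
finger_gap: 0.0241
grip_force: 39.5
```

Request:
step_arm:
  targets:
    - [0,0,0,17,-36,0,0]
    - [0,0,0,17,-36,0,0]
    - [0,0,0,17,-36,0,0]
    - [0,0,0,17,-36,0,0]
    - [0,0,0,17,-36,0,0]
    - [0,0,0,17,-36,0,0]
    - [0,0,0,17,-36,0,0]
    - [0,0,0,17,-36,0,0]
    - [0,0,0,18,-34,0,0]
    - [0,0,0,0,0,0,0]
    - [0,0,0,0,0,0,0]
    - [0,0,0,0,0,0,0]

```text
clock: 14.33
tool_pos: [0.6049, -0.2467, 0.2767]
tcp_rot: [[-0.062, 0.998, -0.004], [0.998, 0.062, 0.002], [0.002, -0.003, -1.0]]
ft_force: [-0.1, 0.7, -1.7]
finger_gap: 0.0238
grip_force: 39.7
```

Request:
step_arm:
  targets:
    - [0,0,0,0,0,-20,0]
    - [0,0,0,0,0,-30,0]
    - [0,0,0,0,0,-20,0]
    - [0,0,0,0,0,-4,0]
    - [0,0,0,0,0,0,0]
    - [0,0,0,0,0,0,0]
    - [0,0,0,0,0,0,0]

```text
clock: 14.92
tool_pos: [0.6063, -0.247, 0.2063]
tcp_rot: [[-0.063, 0.998, 0.002], [0.998, 0.063, -0.001], [-0.001, 0.002, -1.0]]
ft_force: [0.2, -1.1, -2.1]
finger_gap: 0.0242
grip_force: 39.7
```

Target TCP z is 0.1943.

Request:
step_arm:
  targets:
    - [0,0,0,0,0,-5,0]
    - [0,0,0,0,0,-4,0]
    - [0,0,0,0,0,-2,0]
    - [0,0,0,0,0,0,0]
    - [0,0,0,0,0,0,0]
    - [0,0,0,0,0,0,0]

```text
clock: 15.42
tool_pos: [0.6058, -0.2473, 0.194]
tcp_rot: [[-0.062, 0.998, 0.0], [0.998, 0.062, 0.0], [0.0, 0.0, -1.0]]
ft_force: [-0.9, 0.9, 2.3]
finger_gap: 0.0237
grip_force: 39.9
```

Request:
step_arm:
  targets:
    - [0,0,0,0,0,0,0.45]
    - [0,0,0,0,0,0,0.6]
    - [0,0,0,0,0,0,0.7]
    - [0,0,0,0,0,0,0.7]
    - [0,0,0,0,0,15,0.7]
    - [0,0,0,0,0,35,0.75]
    - [0,0,0,0,0,35,0.75]
    - [0,0,0,-22,27,0,0.75]
    - [0,0,0,-22,27,0,0.75]
    - [0,0,0,-22,27,0,0.75]
    - [0,0,0,-22,27,0,0.75]
    - [0,0,0,-22,27,0,0.75]

```text
clock: 16.42
tool_pos: [0.4946, -0.1113, 0.2798]
tcp_rot: [[-0.061, 0.998, 0.001], [0.998, 0.061, 0.0], [0.0, 0.001, -1.0]]
ft_force: [-0.0, 0.8, -0.5]
finger_gap: 0.0638
grip_force: 0.0
```

Request:
step_arm:
  targets:
    - [0,0,0,-22,27,0,0.75]
    - [0,0,0,-21,25,0,0.75]
    - [0,0,0,0,0,0,0.75]
    - [0,0,0,0,0,0,0.75]
    - [0,0,0,0,0,0,0.75]

```text
clock: 16.83
tool_pos: [0.4534, -0.0606, 0.2797]
tcp_rot: [[-0.062, 0.998, 0.002], [0.998, 0.062, 0.0], [-0.0, 0.002, -1.0]]
ft_force: [1.4, -0.5, 0.6]
finger_gap: 0.0638
grip_force: 0.0
```

Run:
```python
from h import *
p,d=manip.read_camera("side"); cv2.imwrite("pics/s3.png",cv2.resize(p[130:330,170:440,::-1],(756,560),interpolation=2))
```

```text
(no output)
```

View pics/s3.png

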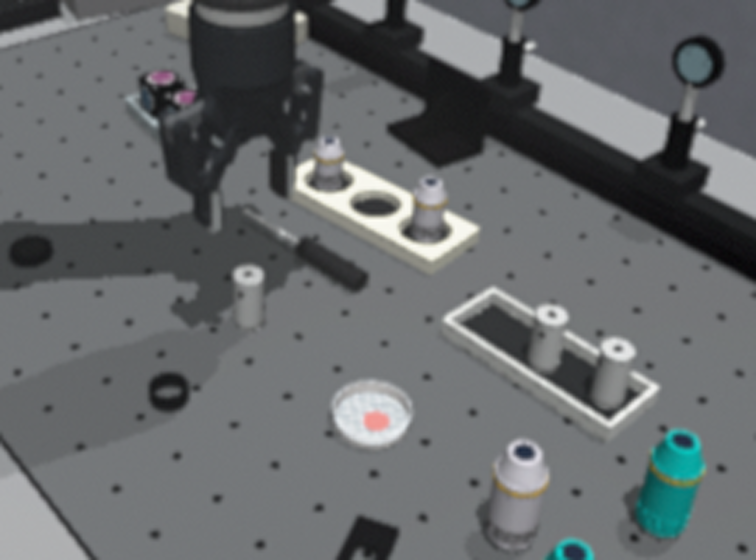

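The first post stands upright in the tray at crop (547,340), and the cube is in its case. The second post at crop (248,295) is next, taken from z 0.2797 down to 0.190.

Request:
step_arm:
  targets:
    - [0,0,0,0,0,-25,0.75]
    - [0,0,0,0,0,-30,0.75]
    - [0,0,0,0,0,-25,0.75]
    - [0,0,0,0,0,-10,0.75]
    - [0,0,0,0,0,0,0.75]
    - [0,0,0,0,0,0,0]
    - [0,0,0,0,0,0,0]
    - [0,0,0,0,0,0,0]
    - [0,0,0,0,0,0,0]
    - [0,0,0,0,0,0,0]
    - [0,0,0,0,0,0,0]
    - [0,0,0,0,0,0,0]

```text
clock: 17.88
tool_pos: [0.4534, -0.0604, 0.19]
tcp_rot: [[-0.062, 0.998, 0.003], [0.998, 0.062, 0.0], [-0.0, 0.003, -1.0]]
ft_force: [-1.2, -1.5, 7.9]
finger_gap: 0.0239
grip_force: 39.0
```

Request:
step_arm:
  targets:
    - [0,0,0,0,0,10,0]
    - [0,0,0,0,0,25,0]
    - [0,0,0,0,0,30,0]
    - [0,0,0,0,0,25,0]
    - [0,0,0,0,0,0,0]
    - [0,0,0,0,0,0,0]
    - [0,0,0,0,0,0,0]

```text
clock: 18.47
tool_pos: [0.4521, -0.0599, 0.2785]
tcp_rot: [[-0.063, 0.998, -0.0], [0.998, 0.063, 0.0], [0.0, -0.0, -1.0]]
ft_force: [-0.3, -0.0, -2.8]
finger_gap: 0.0244
grip_force: 39.8
```

Request:
step_arm:
  targets:
    - [0,0,0,25,-22,0,0]
    - [0,0,0,25,-22,0,0]
    - [0,0,0,25,-22,0,0]
    - [0,0,0,25,-22,0,0]
    - [0,0,0,25,-22,0,0]
    - [0,0,0,25,-22,0,0]
    - [0,0,0,0,0,0,0]
    - [0,0,0,0,0,0,0]
    - [0,0,0,0,0,0,0]

```text
clock: 19.22
tool_pos: [0.6016, -0.1917, 0.2766]
tcp_rot: [[-0.062, 0.998, -0.004], [0.998, 0.062, 0.001], [0.001, -0.004, -1.0]]
ft_force: [-0.2, 1.1, -2.4]
finger_gap: 0.0235
grip_force: 40.0
```

Request:
step_arm:
  targets:
    - [0,0,0,0,0,-20,0]
    - [0,0,0,0,0,-30,0]
    - [0,0,0,0,0,-20,0]
    - [0,0,0,0,0,-4,0]
    - [0,0,0,0,0,0,0]
    - [0,0,0,0,0,0,0]
    - [0,0,0,0,0,0,0]

```text
clock: 19.8
tool_pos: [0.6031, -0.1922, 0.2062]
tcp_rot: [[-0.062, 0.998, 0.002], [0.998, 0.062, -0.0], [-0.001, 0.002, -1.0]]
ft_force: [0.6, -0.1, -2.3]
finger_gap: 0.024
grip_force: 40.0
```

Request:
step_arm:
  targets:
    - [0,0,0,0,0,-5,0]
    - [0,0,0,0,0,-4,0]
    - [0,0,0,0,0,-2,0]
    - [0,0,0,0,0,0,0]
    - [0,0,0,0,0,0,0]
    - [0,0,0,0,0,0,0]

```text
clock: 20.3
tool_pos: [0.6028, -0.1922, 0.1941]
tcp_rot: [[-0.062, 0.998, 0.0], [0.998, 0.062, 0.0], [0.0, 0.0, -1.0]]
ft_force: [-1.3, 1.2, 4.1]
finger_gap: 0.024
grip_force: 40.3
```

Request:
step_arm:
  targets:
    - [0,0,0,0,0,0,0.45]
    - [0,0,0,0,0,0,0.6]
    - [0,0,0,0,0,0,0.7]
    - [0,0,0,0,0,0,0.7]
    - [0,0,0,0,0,15,0.7]
    - [0,0,0,0,0,35,0.75]
    - [0,0,0,0,0,40,0.8]
    - [0,0,0,0,0,40,0.8]
    - [0,0,0,-24,-25,0,0.8]
    - [0,0,0,-24,-25,0,0.8]
    - [0,0,0,-24,-25,0,0.8]
    - [0,0,0,-24,-25,0,0.8]

```text
clock: 21.3
tool_pos: [0.5055, -0.293, 0.3241]
tcp_rot: [[-0.063, 0.998, 0.001], [0.998, 0.063, -0.0], [-0.0, 0.001, -1.0]]
ft_force: [1.1, -0.6, -0.0]
finger_gap: 0.0685
grip_force: 0.0
```

Request:
step_arm:
  targets:
    - [0,0,0,-24,-26,0,0.8]
    - [0,0,0,-24,-26,0,0.8]
    - [0,0,0,0,0,0,0.8]
    - [0,0,0,0,0,0,0.8]
    - [0,0,0,0,0,0,0.8]

```text
clock: 21.72
tool_pos: [0.4589, -0.344, 0.3237]
tcp_rot: [[-0.062, 0.998, 0.0], [0.998, 0.062, 0.0], [0.0, 0.001, -1.0]]
ft_force: [0.1, 0.7, 0.2]
finger_gap: 0.0684
grip_force: 0.0
```

Request:
step_arm:
  targets:
    - [0,0,0,0,0,-25,0.8]
    - [0,0,0,0,0,-35,0.8]
    - [0,0,0,0,0,-35,0.8]
    - [0,0,0,0,0,-20,0.8]
    - [0,0,0,0,0,-12,0.8]
    - [0,0,0,0,0,0,0.8]
    - [0,0,0,0,0,0,0]
    - [0,0,0,0,0,0,0]
    - [0,0,0,0,0,0,0]
    - [0,0,0,0,0,0,0]
    - [0,0,0,0,0,0,0]
    - [0,0,0,0,0,0,0]
  newtons: 45

```text
clock: 22.72
tool_pos: [0.4596, -0.3447, 0.1985]
tcp_rot: [[-0.062, 0.998, 0.003], [0.998, 0.062, -0.001], [-0.002, 0.003, -1.0]]
ft_force: [0.0, 0.5, 6.8]
finger_gap: 0.033
grip_force: 44.4
```

Request:
step_arm:
  targets:
    - [0,0,0,0,0,0,0]
    - [0,0,0,0,0,0,0]

```text
clock: 22.88
tool_pos: [0.4596, -0.3447, 0.1985]
tcp_rot: [[-0.062, 0.998, 0.003], [0.998, 0.062, -0.001], [-0.002, 0.003, -1.0]]
ft_force: [-0.1, 1.0, 6.8]
finger_gap: 0.0331
grip_force: 44.4
```

Request:
step_arm:
  targets:
    - [0,0,0,0,0,10,0]
    - [0,0,0,0,0,25,0]
    - [0,0,0,0,0,35,0]
    - [0,0,0,0,0,35,0]
    - [0,0,0,0,0,15,0]
    - [0,0,0,0,0,0,0]
    - [0,0,0,0,0,0,0]
    - [0,0,0,0,0,0,0]

```text
clock: 23.55
tool_pos: [0.4581, -0.3435, 0.3157]
tcp_rot: [[-0.062, 0.998, -0.002], [0.998, 0.062, 0.001], [0.001, -0.002, -1.0]]
ft_force: [-0.4, 0.6, -3.5]
finger_gap: 0.0332
grip_force: 45.2
```

Request:
step_arm:
  targets:
    - [0,0,0.07,18,34,0,0]
    - [0,0,0,18,34,0,0]
    - [0,0,0,18,34,0,0]
    - [0,0,0,18,34,0,0]
    - [0,0,0,18,34,0,0]
    - [0,0,0,18,34,0,0]
    - [0,0,0,18,34,0,0]
    - [0,0,0,18,34,0,0]
    - [0,0,0,18,34,0,0]
    - [0,0,0,19,32,0,0]
    - [0,0,0,0,0,0,0]
    - [0,0,0,0,0,0,0]

```text
clock: 24.55
tool_pos: [0.6398, -0.0026, 0.314]
tcp_rot: [[-0.137, 0.991, -0.004], [0.991, 0.137, 0.001], [0.001, -0.004, -1.0]]
ft_force: [-0.5, -0.4, -2.8]
finger_gap: 0.033
grip_force: 45.4
```

Request:
step_arm:
  targets:
    - [0,0,0,0,0,0,0]
    - [0,0,0,0,0,-25,0]
    - [0,0,0,0,0,-35,0]
    - [0,0,0,0,0,-25,0]
    - [0,0,0,0,0,-8,0]
    - [0,0,0,0,0,0,0]
    - [0,0,0,0,0,0,0]
    - [0,0,0,0,0,0,0]

```text
clock: 25.22
tool_pos: [0.6404, -0.0071, 0.2254]
tcp_rot: [[-0.13, 0.991, 0.003], [0.991, 0.13, -0.0], [-0.001, 0.003, -1.0]]
ft_force: [-0.7, -0.0, -2.2]
finger_gap: 0.0329
grip_force: 45.4
```

Request:
step_arm:
  targets:
    - [0,0,0,0,2,-8,0]
    - [0,0,0,0,0,-6,0]
    - [0,0,0,0,0,-2,0]
    - [0,0,0,0,0,0,0]
    - [0,0,0,0,0,0,0]
    - [0,0,0,0,0,0,0]

```text
clock: 25.72
tool_pos: [0.6398, -0.0042, 0.2079]
tcp_rot: [[-0.132, 0.991, 0.0], [0.991, 0.132, -0.0], [-0.0, 0.0, -1.0]]
ft_force: [-0.2, -1.3, -3.1]
finger_gap: 0.0328
grip_force: 45.4
```

Request:
step_arm:
  targets:
    - [0,0,0,0,0,-2,0]
    - [0,0,0,0,0,-1,0]
    - [0,0,0,0,0,0,0]
    - [0,0,0,0,0,0,0]
    - [0,0,0,0,0,0,0]

```text
clock: 26.13
tool_pos: [0.6396, -0.0042, 0.2047]
tcp_rot: [[-0.132, 0.991, -0.0], [0.991, 0.132, 0.0], [0.0, -0.0, -1.0]]
ft_force: [-0.3, -0.3, -2.8]
finger_gap: 0.0329
grip_force: 45.6
```

Request:
step_arm:
  targets:
    - [0,0,0,0,0,0,0.5]
    - [0,0,0,0,0,0,0.65]
    - [0,0,0,0,0,0,0.8]
    - [0,0,0,0,0,0,0.8]
    - [0,0,0,0,0,15,0.8]
    - [0,0,0,0,0,35,0.8]
    - [0,0,0,0,0,40,0.8]
    - [0,0,0,0,0,40,0.8]
    - [0,0,0,-35,0,20,0.8]
    - [0,0,0,-35,0,0,0.8]
    - [0,0,0,-35,0,0,0.8]
    - [0,0,0,-35,0,0,0.8]

```text
clock: 27.13
tool_pos: [0.4982, -0.0044, 0.3552]
tcp_rot: [[-0.132, 0.991, 0.001], [0.991, 0.132, 0.001], [0.0, 0.001, -1.0]]
ft_force: [-0.8, -0.1, 1.4]
finger_gap: 0.0683
grip_force: 0.0
```

Run:
```python
from h import *
pt,d=manip.read_camera("top"); P=cloud("top",d); P[d<=0]=np.nan
p,d2=manip.read_camera("side"); Q=cloud("side",d2); Q[d2<=0]=np.nan
cv2.imwrite("pics/f_s.png",cv2.resize(p[130:330,170:440,::-1],(756,560),interpolation=2)); cv2.imwrite("pics/f_t.png",cv2.resize(pt[140:290,100:440,::-1],(800,353),interpolation=2))
for n,(x,y,h) in {"long":(.64,-.005,.084),"short":(.632,.055,.058),"cube":(.588,.284,.046),"pa":(.606,-.248,.054),"pb":(.603,-.193,.054),"dish":(.457,-.21,.013)}.items():
  for c,A in (("top",P),("side",Q)):
    q=A.reshape(-1,3); k=(np.hypot(q[:,0]-x,q[:,1]-y)<(.04 if n=="dish" else .028))&(abs(q[:,2]-h)<.006); t=q[k]
    if len(t): print(n,c,len(t),np.round((t.min(0)+t.max(0))/2,3),np.round(np.ptp(t,0),3),np.median(t[:,2]).round(3))
```

```text
long side 50 [ 0.638 -0.008  0.082] [0.023 0.025 0.007] 0.083
short side 34 [0.629 0.052 0.056] [0.019 0.018 0.008] 0.057
cube top 257 [0.587 0.283 0.046] [0.04  0.041 0.011] 0.046
cube side 94 [0.586 0.28  0.044] [0.039 0.043 0.008] 0.046
pa top 87 [ 0.604 -0.246  0.054] [0.023 0.022 0.01 ] 0.054
pa side 88 [ 0.604 -0.249  0.052] [0.026 0.024 0.008] 0.053
pb top 86 [ 0.601 -0.191  0.053] [0.023 0.022 0.009] 0.054
pb side 81 [ 0.601 -0.194  0.052] [0.025 0.024 0.008] 0.054
dish top 83 [ 0.457 -0.207  0.012] [0.058 0.057 0.009] 0.012
dish side 156 [ 0.457 -0.21   0.011] [0.059 0.06  0.008] 0.011
```

View pics/f_s.png

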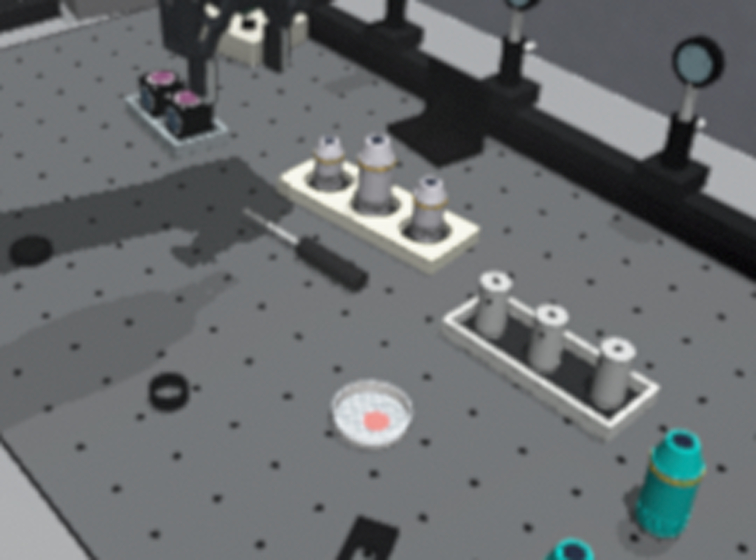

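View pics/f_t.png

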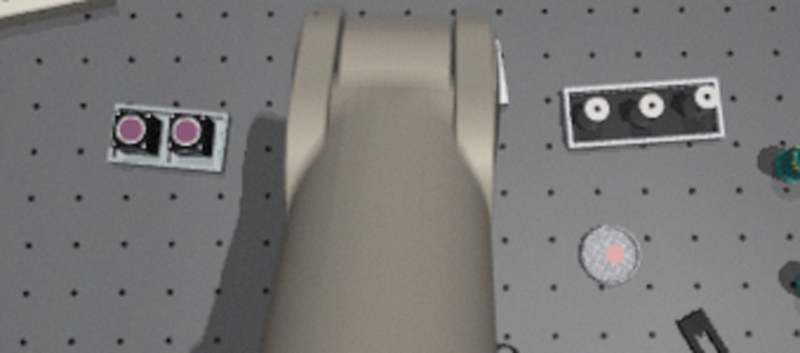

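All five parts stand upright in their places: objectives at crop (330,165) and (375,175), posts at (493,305) and (547,340), and the cube in its bay. The dish hasn't moved, and the measured heights fit.

```bash
python3 -c "from bench import manip;print(manip.sign_off())"
```

```text
the job is handed in; nothing more can be done
None
```

All five parts are in their places, upright and released, with the dish and the rack's own objective left where they stood; I handed the job in with the clock near 27 s, and no verdict came back.

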